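# Take the blue clip pack off its display peg and stand it in the job tray

## Robot

A 7-joint arm with a two-finger parallel gripper is mounted at the origin on the work surface. World frame = base frame: x ahead of the robot, y to its left, z up, the work surface at z = 0. Lengths are in m, angles in rad, forces in N, time in s.
With the tool pointing down it reaches from about 0.375 to 0.925 m from the base axis. Payload 3.1 kg.
Tool frame: the origin (TCP) lies on the centre line of the jaws, within the pads' length; the fingertips stand 8 mm ahead of it and the grasp point (between the pads) lies 11 mm behind it (arm.tip_extent is the distance from the TCP to the fingertips, in m); z points along the fingers, x is the direction in which the jaws open and shut, and the axes are right-handed (so a half turn about z gives the same grasp; the last joint's range is limited). The gripper opens to 85 mm and grips with 20 to 120 N. Pads are 22 mm wide; open, the fingers measure 114 mm over their backs; the gripper's body (76 mm by 85 mm) begins 54 mm behind the grasp point. The pads swing forward as they close: fully open they stand 13 mm farther back than shut.
Start: joints at [1.195, 0.383, 0.044, 1.598, -0.018, 1.161, -0.05], TCP at [0.178, -0.625, 0.239] pointing down, gripper open.
Joint ranges: [-2.61, 2.61], [-0.41, 2.15], [-1.48, 1.57], [0, 2.5], [-1.57, 4.71], [0.05, 1.97], [-2.85, 2.85]. Speed limits (rad/s): [2.79, 2.79, 3.14, 3.14, 3.14, 3.14, 3.14].

## Interface

Orientations are given as a unit quaternion [w, x, y, z].
In Python, from bench import arm gives the robot as it stands.
- The arm moves only by the tool move_arm, never from a script. Its argument "series" is a list of rows, each a list of 3 entries, a list of its own where there are three numbers: the finger opening in cm, from 0 to 8.54, then the shift along the tool's x, y, z in cm, then the turn, a rotation vector about the tool's x, y, z in degrees. In form: [[jaw, [x, y, z], [wx, wy, wz]], ...]. A call has 1 to 10 rows; each row shifts and turns the pose as measured when the row begins, along the tool's axes as they then stand; what a row does not reach is not made up. A row lasts 1/8 s, in which the tool goes at most 62.5 mm and 10.7 degrees, less where a joint would pass 70% of its speed; a pose out of reach is approached as far as the arm can. A call is refused whole if a number of a shift passes 6.25 or a number of a turn 10.7, either way. A call with a gripper value outside its range is refused whole. The fingers move at their own pace and stop on an object; the grip force is fixed at half the most. Time passes only in rows, so rows that do not move let the fingers close. It gives the time, the measured TCP pose, the force and the opening at its end, in the units of the state.
- arm.sense(): the state, without advancing time (a new reading comes with each control period).
- arm.camera(name): name is "scene" or "side" or "wrist"; returns a dict with "pixels" (480x640x3 uint8, red, green, blue), "depth" (480x640 float32, m along the optical axis (not along the pixel's ray), 0 where there is no reading), "fx", "fy", "cx", "cy" (pixels), "distortion" ([k1, k2, p1, p2, k3] as OpenCV has them; the pictures are not rectified), "view" (4x4, takes a point from world to camera coordinates); the wrist camera has in their place "hand_eye" (4x4, takes a point from camera to tool coordinates, whose origin is the TCP and whose axes are the tool frame's). Camera axes: x right, y up, looking along -z (the intrinsics and any distortion apply to the point x, -y, -z); pixel columns grow to the right and rows downward; lengths in m; the calibration is good to about 2 mm. A picture is of the moment at which its call begins: read the wrist's pose just before it.
- arm.sign_off(): hands the job in, once; it reports no verdict.
The state is a dict: "clock": time; "joints": joint angles; "qvel": joint speeds; "joint_efforts": joint torques, N m; "ee_pos": TCP position; "orientation": TCP orientation; "contact_force": force on the tool from outside, world axes, zero at the start; "wrist_torque": the same for the moment, N m; "gripper_width": finger opening in m.
Only numpy, scipy, OpenCV 4.12 (cv2) and the standard library are available. Lean on these libraries where they do the work, as an engineer would, in place of code of your own. Each camera call takes 0.05 s, during which the arm holds its last target. There are 200 camera calls.

## Task

Take the blue clip pack off its display peg: slide it out, and lift it over the peg's upturned tip as you go, feeling for the bend and easing it off gently so that the hang hole is never strained and without leaning on the stand. Then stand it gently upright on the floor of the empty compartment of the grey job tray and let go. Leave the yellow pack hanging, and leave the jar, cans, tape roll and other things on the bench where they are.

Things in the scene. Friction and masses are not known exactly. Their poses are not given: they have to be found in the camera images.
- stand: Grey display stand, fixed: base plate 120 (x) by 240 mm (y), 12 mm thick, two posts, and a crossbar along y, 16 mm deep and 22 mm high, its top 181 mm above the table. Origin: on the table below the crossbar's centre. Two level steel pegs, 5 mm thick, stick out of the crossbar along the stand's -x (towards the robot), axes 170 mm above the table, 110 mm apart.
- root_left (a point): Where the left (+y) peg's axis crosses the crossbar's centre line; axes as the stand's. The peg runs straight along -x, then bends up at 55 degrees from level: the tip's axis rises 20 mm over 14 mm and ends round. Pegs are pushed into tight sockets by unknown amounts: the bend lies anywhere from 88 to 128 mm out from here, different for each peg, to be seen or felt.
- root_right (a point): The same for the right (-y) peg. Pegs do not slide in their sockets under the small forces of this job.
- pack_blue: Blue clip pack hanging on the left or right peg, 85 to 160 g. Origin: centre of its underside; z up, x through its thickness (-x towards the peg's tip), y along its width; symmetric in x and y. Clear flat-bottomed case 66 mm wide (y), 28 mm thick (x), 50 mm tall; above it a blue plate 66 mm wide, 3 mm thick, with the hang hole; on top the thicker grip.
- pack_blue_grip (a point): Middle of the blue pack's grip, 129.5 mm above the pack's origin; axes as the pack's. The grip is 10 mm thick in x, 44 mm wide in y, from 109 to 150 mm above the origin. Fingers that reach lower than 114 mm above the origin can hit the peg's tip.
- pack_blue_hole (a point): Centre of the blue pack's hang hole, 83 mm above the pack's origin. The hole is 20 mm wide, 16 mm high (75 to 91 mm above the origin); its top edge rests on the peg. Up-and-down play: 11 mm on the straight peg, only some 3 mm on the upturned tip (pack upright). The hole tears if it presses on the peg with more than 8 N.
- pack_yellow: Yellow clip pack of the same make hanging on the other peg, 110 mm away; to be left hanging. Origin and axes as the blue pack's.
- tray: Grey job tray, fixed: 68 mm (x) by 208 mm (y), walls 4 mm thick with their tops 50 mm above the table, split by a wall into two compartments, each 60 mm (x) by 98 mm (y) inside, 4 mm floor. Origin: centre of its underside. The -y compartment holds the glue jar; the +y one is empty. Slot the pack with its thickness along the tray's x and its width along the tray's y.
- slot (a point): Centre of the empty compartment's floor, 4 mm above the table; axes as the tray's.
- glue_jar: White jar with red label, 44 mm across, 80 mm tall, in the tray's other compartment. Origin: centre of its underside.
- can_white: Spray can with blue label, 65 mm across, 190 mm tall, at the back. Origin: centre of its underside.
- can_red: Spray can with red label, 65 mm across, 190 mm tall, at the back. Origin: centre of its underside.
- tape_roll: Roll of masking tape lying flat, 110 mm across, 25 mm high. Origin: centre of its underside.
- brush: Brush lying on the bench. Origin: on its underside.
- squeegee: Orange squeegee lying flat, 70 by 100 mm, 12 mm high. Origin: centre of its underside.
- pack_yellow_hole (a point): Centre of the yellow pack's hang hole, 83 mm above its origin.
Mind the look-alikes: they are no part of the job. Leave any green or pink look-alike of the tray alone.

How it is judged:
By the outcome, as a careful person would: the job done as asked, in the order asked, and still so for the second after the job is handed in, with the robot touching nothing.
It also fails if it takes over 59 s, if anything falls off the work surface, if the arm or the gripper's body presses on something with over 40 N, if the wrist force passes 120 N, or if a joint passes its speed limit or range.

## Working session

There is one attempt and no reset: what is moved stays moved. The work goes in short steps, Python scripts to look and compute and a tool call to move; the robot and the scene stay as the last step left them, time stands still between calls to the robot, and variables do not carry over. Pictures are saved under pics/ and viewed, about 8 in all and at most 12, crops included, and the job is handed in when it is done.

Besides the shell and the picture viewer there is one more tool, called after "Call:" as name(argument=value, ...) on one line, values as JSON. move_arm: Moves the arm, as the interface text tells. Its arguments: {"type":"object","properties":{"series":{"type":"array","items":{"type":"array"}}},"required":["series"]}

```bash
mkdir -p pics; cat > h.py <<'E'
import numpy as np, cv2
from bench import arm
def snap(n):
    c=arm.camera(n); return c
def save(c,f,crop=None,s=1):
    im=c["pixels"][:,:,::-1]
    if crop: x0,y0,x1,y1=crop; im=im[y0:y1,x0:x1]
    cv2.imwrite("pics/"+f,cv2.resize(im,None,fx=s,fy=s,interpolation=cv2.INTER_CUBIC))
def quatR(q):
    from scipy.spatial.transform import Rotation as R
    return R.from_quat([q[1],q[2],q[3],q[0]]).as_matrix()
def K(c): return np.array([[c["fx"],0,c["cx"]],[0,c["fy"],c["cy"]],[0,0,1.]])
def c2w(c,s=None):
    if "view" in c: return np.linalg.inv(np.array(c["view"]))
    T=np.eye(4);T[:3,:3]=quatR(s["orientation"]);T[:3,3]=s["ee_pos"]
    return T@np.array(c["hand_eye"])
def rays(c,uv,T):
    p=cv2.undistortPoints(np.array(uv,float).reshape(-1,1,2),K(c),np.array(c["distortion"],float)).reshape(-1,2)
    d=np.c_[p[:,0],-p[:,1],-np.ones(len(p))]
    return T[:3,3],d@T[:3,:3].T   # unit optical depth
def onplane(c,uv,T,z,ax=2):
    o,d=rays(c,uv,T); return o+d*((z-o[ax])/d[:,ax])[:,None]
def bydepth(c,uv,T):
    o,d=rays(c,uv,T); uv=np.array(uv,int); return o+d*c["depth"][uv[:,1],uv[:,0]][:,None]
E
python3 - <<'E'
from h import *
s=arm.sense(); print(s)
a=snap("scene");b=snap("side")
save(a,"scene.png");save(b,"side.png")
print(c2w(a),c2w(b),arm.tip_extent,a["fx"],b["fx"])
E
```

```text
{'clock': 0.0, 'joints': array([ 1.19516519,  0.38385253,  0.0438159 ,  1.5995935 , -0.01788241,
        1.1611996 , -0.04991829]), 'qvel': array([-0.00041264, -0.00140942, -0.0003565 ,  0.00024217, -0.00181662,
       -0.00042394, -0.00023471]), 'joint_efforts': array([-3.57242225e-04, -4.33463287e+01,  1.02444973e+00, -2.49512941e+01,
        1.06806672e-02,  1.13146272e-02, -3.91446832e-06]), 'ee_pos': array([ 0.17802085, -0.62417752,  0.23786649]), 'orientation': array([-7.38986486e-04,  7.98232427e-01, -6.02348090e-01, -1.10632907e-03]), 'contact_force': array([-0.40243018,  0.32557626,  0.83741772]), 'wrist_torque': array([-0.01323555, -0.03332014,  0.04967181]), 'gripper_width': 0.08503907157682533}
[[ 0.750492   -0.53544486  0.3873765   1.07862254]
 [ 0.66070622  0.59446637 -0.4583416  -0.72501052]
 [ 0.01513435  0.59992377  0.79991401  1.23254289]
 [ 0.          0.          0.          1.        ]] [[-0.82491423  0.33529355 -0.45507665 -0.12817392]
 [-0.56480061 -0.52129567  0.63972736  0.85201103]
 [-0.02273303  0.78474777  0.61939821  1.05959622]
 [ 0.          0.          0.          1.        ]] 0.008 534.7764146382428 605.9138448184552
```

View pics/scene.png

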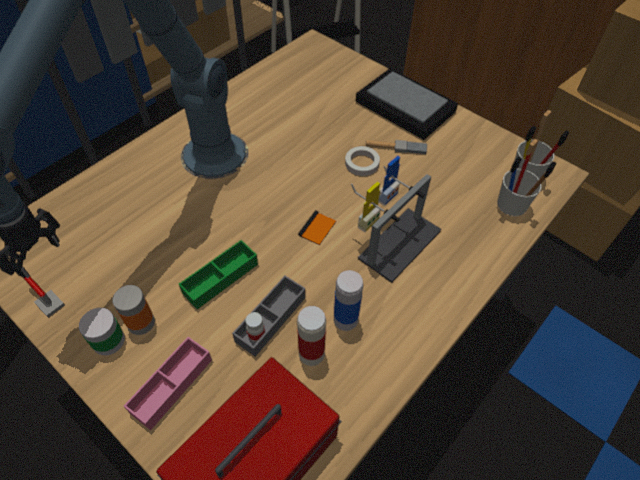

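View pics/side.png

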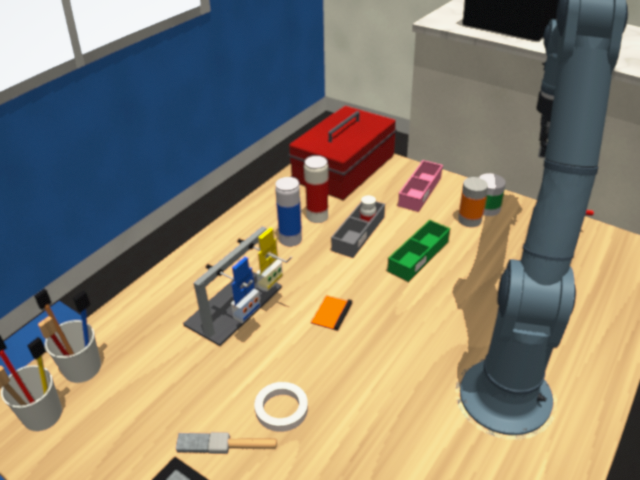

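The first two pictures show a blue pack at scene (391,175) / side (243,280), and a yellow pack at scene (371,203). The grey tray is at scene (270,315) / side (358,228), with its +y compartment empty.

Possible mix-ups:
- **Blue pack:** the blue-labelled can (348,300), the blue brush in the cup (525,180) and the yellow pack (371,203). I choose (391,175).
- **Grey tray:** the green tray (218,273), the pink tray (168,382), the black box (405,100) and the stand's base. I choose (270,315).

Next is a close crop to check.

```bash
python3 - <<'E'
from h import *
a=snap("scene");b=snap("side")
f=lambda c,x,y,w,h:cv2.resize(c["pixels"][y:y+h,x:x+w,::-1],(400,300),interpolation=cv2.INTER_CUBIC)
cv2.imwrite("pics/crop.png",np.vstack([np.hstack([f(a,340,140,120,90),f(b,190,220,120,90)]),np.hstack([f(a,220,265,120,90),f(b,310,180,120,90)])]))
P={}
for n,c in(("a",a),("b",b)):
    hsv=cv2.cvtColor(c["pixels"],cv2.COLOR_RGB2HSV)
    for col,(lo,hi) in {"blue":((105,120,50),(128,255,255)),"yel":((24,140,90),(34,255,255))}.items():
        m=cv2.inRange(hsv,lo,hi); r=np.zeros_like(m)
        if n=="a": r[145:235,350:420]=255
        else: r[215:310,220:300]=255
        m&=r; k,l,st,ce=cv2.connectedComponentsWithStats(m); i=1+np.argmax(st[1:,4]); 
        ys,xs=np.where(l==i); T=c2w(c); p=bydepth(c,np.c_[xs,ys],T)
        p=p[(p[:,2]>0.1)&(p[:,2]<.3)]
        print(n,col,st[i],len(p),np.median(p,0).round(4),p.min(0).round(3),p.max(0).round(3))
E
```

```text
a blue [383 156  17  35 244] 244 [0.5689 0.1555 0.1991] [0.563 0.13  0.136] [0.575 0.191 0.237]
a yel [367 181  13  12  64] 61 [0.585  0.0513 0.2312] [0.579 0.033 0.224] [0.591 0.077 0.238]
b blue [232 258  22  45 583] 575 [0.5655 0.1711 0.1858] [0.56  0.131 0.133] [0.571 0.199 0.237]
b yel [258 227  18  45 515] 504 [0.5824 0.0603 0.1943] [0.576 0.001 0.134] [0.639 0.087 0.237]
```

View pics/crop.png

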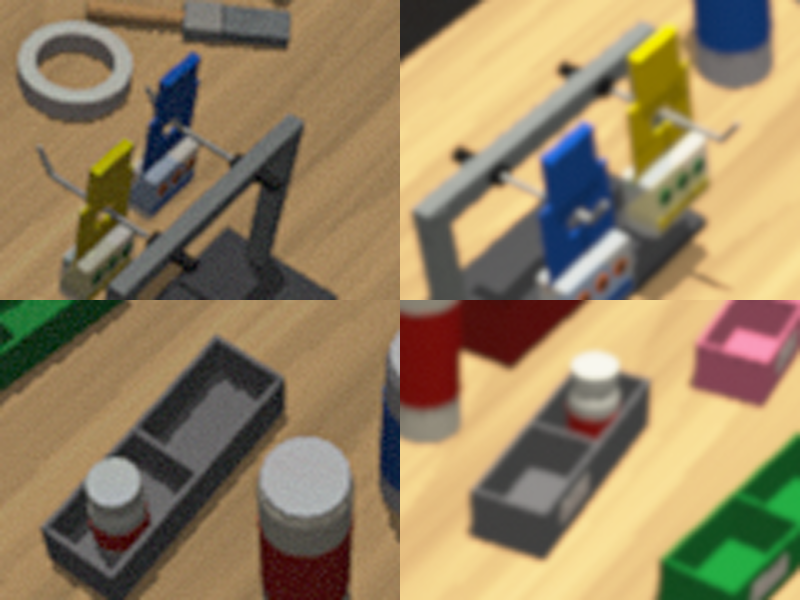

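The crop shows the blue pack with its hole on the left (+y) peg, and the tip just in front of it (scene about (386,168), side about (246,285)). The tray's far (+y) compartment is empty and the jar is in the near one. Now the stand axis, peg and tray by depth.

```bash
python3 - <<'E'
from h import *
R={"bar":[], "rim":[]}
for n in("scene","side"):
    c=snap(n);T=c2w(c)
    v,u=np.mgrid[0:480,0:640]; uv=np.c_[u.ravel(),v.ravel()]
    p=bydepth(c,uv,T); ok=c["depth"].ravel()>0; hsv=cv2.cvtColor(c["pixels"],cv2.COLOR_RGB2HSV).reshape(-1,3)
    g=ok&(hsv[:,1]<90)
    bar=g&(abs(p[:,2]-.181)<.005)&(p[:,0]>.6)&(p[:,0]<.8)&(p[:,1]>-.1)&(p[:,1]<.3)
    m=g&(p[:,2]>.01)&(p[:,2]<.06)&(abs(p[:,0]-.62)<.25)&(p[:,1]<0)&(p[:,1]>-.5)
    rim=g&(abs(p[:,2]-.05)<.005)&(p[:,0]>.5)&(p[:,0]<.8)&(p[:,1]<-.05)&(p[:,1]>-.4)
    base=g&(abs(p[:,2]-.012)<.004)&(p[:,0]>.55)&(p[:,0]<.85)&(p[:,1]>-.1)&(p[:,1]<.35)&(hsv[:,2]<110)
    for k,q in(("bar",bar),("rim",rim),("base",base)):
        im=q.reshape(480,640).astype(np.uint8); nn,l,st,ce=cv2.connectedComponentsWithStats(im,connectivity=8)
        if nn<2: print(n,k,"none");continue
        i=1+np.argmax(st[1:,4]); s=(l==i).ravel(); h=p[s]
        r=cv2.minAreaRect((h[:,:2]*1000).astype(np.float32)); print(n,k,st[i],s.sum(),r, cv2.boxPoints(r).round(0).tolist(),np.median(h[:,2]).round(4))
E
```

```text
scene bar [372 174  59  55 473] 473 ((644.7540893554688, 108.75257873535156), (28.33371353149414, 241.0732879638672), 2.7895188331604004) [[625.0, 228.0], [636.0, -12.0], [665.0, -11.0], [653.0, 230.0]] 0.1808
scene rim [251 275  54  71 354] 354 ((559.164794921875, -301.0791015625), (71.23506164550781, 200.6685791015625), 5.801445007324219) [[514.0, -205.0], [534.0, -404.0], [605.0, -397.0], [584.0, -198.0]] 0.0494
scene base [ 358  208   82   73 2226] 2226 ((665.67822265625, 108.27701568603516), (240.93081665039062, 122.03073120117188), 89.83637237548828) [[604.0, -12.0], [726.0, -12.0], [727.0, 229.0], [605.0, 229.0]] 0.0121
side bar [194 226  72  62 624] 624 ((644.2070922851562, 110.98133850097656), (241.9925994873047, 37.8390007019043), 86.7561264038086) [[618.0, -9.0], [656.0, -11.0], [670.0, 231.0], [632.0, 233.0]] 0.1818
side rim [331 202  52  44 371] 371 ((558.6307373046875, -295.7485046386719), (71.05499267578125, 196.87713623046875), 5.351844787597656) [[514.0, -201.0], [532.0, -397.0], [603.0, -390.0], [585.0, -194.0]] 0.0502
side base [ 185  284   59   61 1217] 1217 ((663.2864990234375, 146.72035217285156), (122.58644104003906, 169.7301025390625), 0.3612511456012726) [[601.0, 231.0], [603.0, 61.0], [725.0, 62.0], [724.0, 232.0]] 0.0126
```

```bash
cat >> h.py <<'E'
from scipy.spatial.transform import Rotation as Ro
def goto(target,yaw=0.,tilt=None):
    """shift (cm, tool axes) and turn (deg rotvec) needed: tool down, tool x along world yaw (or half turn)"""
    s=arm.sense();R=quatR(s["orientation"]);p=np.array(s["ee_pos"])
    best=None
    for y in(yaw,yaw+np.pi):
        Rt=Ro.from_euler("z",y).as_matrix()@np.diag([1,-1,-1.])
        rv=Ro.from_matrix(R.T@Rt).as_rotvec(degrees=True)
        if best is None or np.linalg.norm(rv)<np.linalg.norm(best): best=rv
    print("t",round(s["clock"],2),"p",p.round(4),"F",np.round(s["contact_force"],2),"w",round(s["gripper_width"],4),"j7",round(s["joints"][6],2))
    print("shift cm",((np.array(target)-p)@R*100).round(2),"turn",best.round(2)); print("axes x",R[:,0].round(3),"y",R[:,1].round(3),"z",R[:,2].round(3))
E
python3 - <<'E'
from h import *
goto([.567,.163,.35],0)
print(np.array(arm.camera("wrist")["hand_eye"]).round(3))
E
```

```text
t 0.3 p [ 0.1782 -0.6248  0.2388] F [-0.06 -0.07  0.02] w 0.0851 j7 -0.05
shift cm [-65.1  -59.   -11.07] turn [-3.000e-02  5.000e-02 -7.408e+01]
axes x [ 0.274 -0.962 -0.001] y [-0.962 -0.274  0.   ] z [-0.     0.001 -1.   ]
[[ 1.    -0.001  0.001  0.001]
 [-0.001 -0.962 -0.275 -0.071]
 [ 0.001  0.275 -0.962 -0.135]
 [ 0.     0.     0.     1.   ]]
```

Call:
move_arm(series=[[8.5,[0,0,-1.6],[0,0,-10.6]],[8.5,[0,0,-1.6],[0,0,-10.6]],[8.5,[0,0,-1.6],[0,0,-10.6]],[8.5,[0,0,-1.6],[0,0,-10.6]],[8.5,[0,0,-1.6],[0,0,-10.6]],[8.5,[0,0,-1.6],[0,0,-10.6]],[8.5,[0,0,-1.6],[0,0,-10.6]],[8.5,[2.5,-5.4,0],[0,0,0]],[8.5,[2.5,-5.4,0],[0,0,0]],[8.5,[2.5,-5.4,0],[0,0,0]]])

```text
clock: 1.6
ee_pos: [0.247, -0.4617, 0.3527]
orientation: [-0.001, 1.0, 0.007, -0.001]
contact_force: [0.5, 0.5, 0.1]
gripper_width: 0.0854
```

```bash
python3 - <<'E'
from h import *
goto([.567,.163,.35],0)
E
```

```text
t 1.6 p [ 0.247  -0.4617  0.3527] F [0.45 0.5  0.15] w 0.0854 j7 1.0
shift cm [ 32.81 -62.04   0.28] turn [-0.07  0.11  0.75]
axes x [ 1.     0.013 -0.002] y [ 0.013 -1.    -0.001] z [-0.002  0.001 -1.   ]
```

Call:
move_arm(series=[[8.5,[2.5,-5.2,0],[0,0,0]],[8.5,[2.5,-5.2,0],[0,0,0]],[8.5,[2.5,-5.2,0],[0,0,0]],[8.5,[2.5,-5.2,0],[0,0,0]],[8.5,[2.5,-5.2,0],[0,0,0]],[8.5,[2.5,-5.2,0],[0,0,0]],[8.5,[2.5,-5.2,0],[0,0,0]],[8.5,[2.5,-5.2,0],[0,0,0]],[8.5,[2.5,-5.2,0],[0,0,0]],[8.5,[2.5,-5.2,0],[0,0,0]]])

```text
clock: 2.85
ee_pos: [0.4963, 0.0792, 0.3545]
orientation: [0.005, 1.0, 0.005, 0.004]
contact_force: [1.0, -0.8, -0.4]
gripper_width: 0.0851
```

```bash
python3 - <<'E'
from h import *
goto([.55,.163,.35],0)
E
```

```text
t 2.85 p [0.4963 0.0792 0.3545] F [ 1.02 -0.78 -0.36] w 0.0851 j7 -0.29
shift cm [ 5.45 -8.34  0.41] turn [ 0.63 -0.47  0.54]
axes x [1.    0.01  0.008] y [ 0.009 -1.     0.011] z [ 0.008 -0.011 -1.   ]
```

Call:
move_arm(series=[[8.5,[2.7,-4.1,0.2],[0.3,-0.2,0.3]],[8.5,[2.5,-4.0,0.2],[0.3,-0.2,0.2]],[8.5,[0,0,0],[0,0,0]],[8.5,[0,0,0],[0,0,0]]])

```text
clock: 3.35
ee_pos: [0.549, 0.1679, 0.3503]
orientation: [-0.002, 1.0, 0.004, 0.001]
contact_force: [0.4, -0.2, -0.1]
gripper_width: 0.0851
```

```bash
python3 - <<'E'
from h import *
goto([.567,.163,.35],0)
s=arm.sense();c=snap("wrist");save(c,"w1.png")
np.savez("w1.npz",T=c2w(c,s),d=c["depth"],K=K(c),dist=c["distortion"],rgb=c["pixels"])
E
```

```text
t 3.35 p [0.549  0.1679 0.3503] F [ 0.41 -0.24 -0.09] w 0.0851 j7 -0.57
shift cm [1.79 0.51 0.03] turn [-0.18 -0.06  0.42]
axes x [1.    0.007 0.001] y [ 0.007 -1.    -0.003] z [ 0.001  0.003 -1.   ]
```

View pics/w1.png

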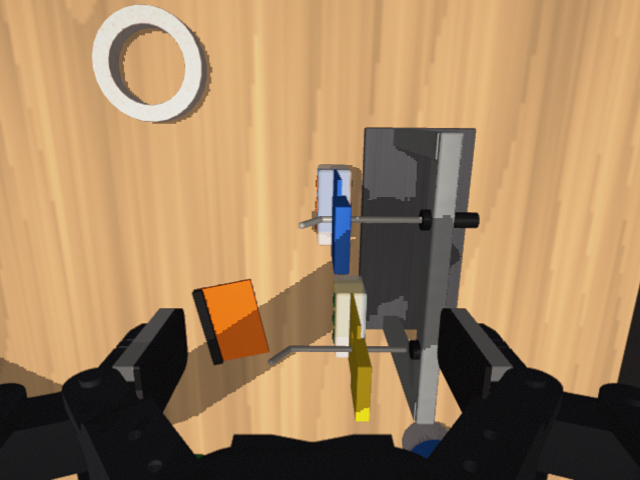

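The wrist picture shows the left peg running from the crossbar (425,220) to its bend near (319,219), with the tip end near (300,224). The blue grip is at (341,235), and the yellow pack is on the other peg at (360,380). I'll zoom in for the bend.

```bash
python3 - <<'E'
from h import *
z=np.load("w1.npz");im=z["rgb"][180:290,290:450,::-1];cv2.imwrite("pics/w1c.png",cv2.resize(im,None,fx=5,fy=5,interpolation=cv2.INTER_CUBIC))
c=dict(fx=z["K"][0,0],fy=z["K"][1,1],cx=z["K"][0,2],cy=z["K"][1,2],distortion=z["dist"],depth=z["d"]);T=z["T"]
hsv=cv2.cvtColor(z["rgb"],cv2.COLOR_RGB2HSV)
v,u=np.mgrid[0:480,0:640];p=bydepth(c,np.c_[u.ravel(),v.ravel()],T).reshape(480,640,3)
b=(hsv[...,0]>100)&(hsv[...,0]<130)&(hsv[...,1]>120)&(u>320)&(u<360)&(v>150)&(v<280)
g=b&(p[...,2]>.222);q=p[g];print("grip top",g.sum(),np.median(q,0).round(4),cv2.minAreaRect((q[:,:2]*1000).astype(np.float32)),q[:,2].max())
print("cols",u[g].min(),u[g].max(),v[g].min(),v[g].max())
print("tip/peg samples")
for uv in [(303,223),(310,221),(316,219),(322,219),(328,219),(360,219),(380,220),(400,220),(440,180),(440,300)]:
  print(uv,p[uv[1],uv[0]].round(4),onplane(c,[uv],T,.17)[0].round(4))
m=(abs(p[...,2]-.181)<.004)&(u>420)&(u<470)&(v>130)&(v<420);q=p[m];print("bar",m.sum(),cv2.minAreaRect((q[:,:2]*1000).astype(np.float32)),q.mean(0).round(4))
E
```

```text
grip top 1106 [0.5691 0.1671 0.2315] ((565.3900146484375, 190.63670349121094), (15.396157264709473, 95.85107421875), 9.063440322875977) 0.4855087487969286
cols 333 350 203 273
tip/peg samples
(303, 223) [0.5445 0.1667 0.193 ] [0.5441 0.1612 0.17  ]
(310, 221) [0.5495 0.1666 0.1862] [0.5494 0.1628 0.17  ]
(316, 219) [0.5539 0.1664 0.1785] [0.554  0.1644 0.17  ]
(322, 219) [0.5584 0.1653 0.1736] [0.5585 0.1645 0.17  ]
(328, 219) [0.563  0.1647 0.1707] [0.5631 0.1645 0.17  ]
(360, 219) [0.587  0.1653 0.1727] [0.5874 0.1647 0.17  ]
(380, 220) [0.6021 0.1646 0.1726] [0.6026 0.1641 0.17  ]
(400, 220) [0.617  0.165  0.1736] [0.6178 0.1642 0.17  ]
(440, 180) [0.6421 0.1962 0.181 ] [0.6454 0.1947 0.17  ]
(440, 300) [0.6503 0.1037 0.1812] [0.654  0.0988 0.17  ]
bar 5923 ((648.9926147460938, 112.09735870361328), (234.90548706054688, 34.18450927734375), 88.3668212890625) [0.6466 0.1304 0.1809]
```

View pics/w1c.png

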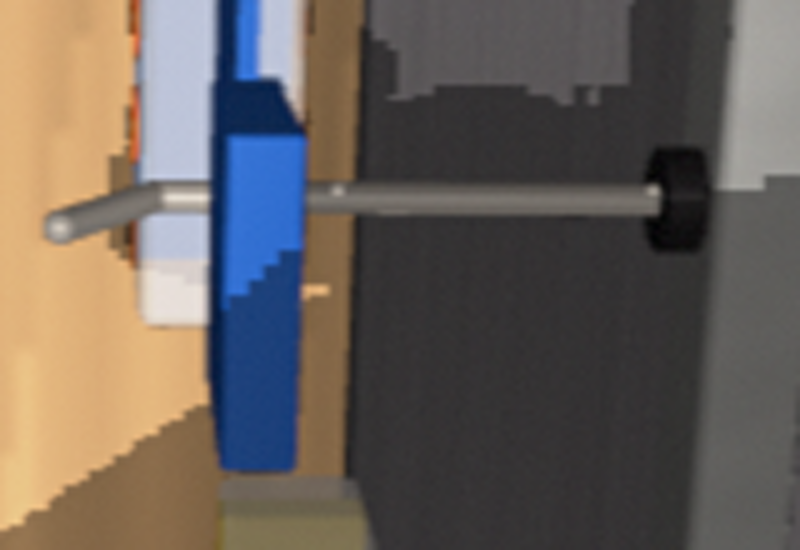

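The crop shows the bend at crop (155,190), the round tip end at (60,228) and the grip's top face at x 220–305, y 135–470. By depth, the bend is at x≈0.557 and the pack's plate at x≈0.569.

```bash
python3 - <<'E'
from h import *
z=np.load("w1.npz")
c=dict(fx=z["K"][0,0],fy=z["K"][1,1],cx=z["K"][0,2],cy=z["K"][1,2],distortion=z["dist"],depth=z["d"]);T=z["T"]
print(onplane(c,[(335.7,206.8),(351,206.8),(334,274),(349.3,274)],T,.2315).round(4))
goto([.569,.166,.26],0)
E
```

```text
[[0.5651 0.1862 0.2315]
 [0.5744 0.1863 0.2315]
 [0.565  0.1429 0.2315]
 [0.5747 0.143  0.2315]]
t 3.4 p [0.5489 0.1679 0.3504] F [-0.16 -0.45  0.24] w 0.085 j7 -0.57
shift cm [2.   0.24 9.04] turn [-0.18 -0.08  0.4 ]
axes x [1.    0.007 0.001] y [ 0.007 -1.    -0.003] z [ 0.001  0.003 -1.   ]
```

Grip centre is (0.570, 0.165), square to the world axes. Going down.

Call:
move_arm(series=[[8.5,[1.1,0.1,3.0],[-0.2,-0.1,0.4]],[8.5,[1.0,0.1,3.0],[0,0,0]],[8.5,[0,0,3.0],[0,0,0]],[8.5,[0,0,0],[0,0,0]],[8.5,[0,0,0],[0,0,0]]])

```text
clock: 4.03
ee_pos: [0.5721, 0.1558, 0.2627]
orientation: [0.005, 1.0, -0.007, 0.004]
contact_force: [0.4, 0.0, 1.1]
gripper_width: 0.0855
```

```bash
python3 - <<'E'
from h import *
goto([.57,.165,.211],0)
E
```

```text
t 4.03 p [0.5721 0.1558 0.2627] F [0.41 0.04 1.1 ] w 0.0855 j7 -0.63
shift cm [-0.27 -0.97  5.16] turn [ 0.54 -0.48 -0.83]
axes x [ 1.    -0.014  0.008] y [-0.014 -1.     0.009] z [ 0.008 -0.009 -1.   ]
```

Call:
move_arm(series=[[8.5,[-0.2,-0.9,0],[0.5,-0.5,-0.8]],[8.5,[0,0,0],[0,0,0]],[8.5,[0,0,0],[0,0,0]]])

```text
clock: 4.4
ee_pos: [0.5716, 0.1658, 0.2666]
orientation: [-0.0, 1.0, -0.0, 0.003]
contact_force: [-0.5, -0.3, -0.3]
gripper_width: 0.0848
```

```bash
python3 - <<'E'
from h import *
goto([.57,.165,.211],0)
E
```

```text
t 4.4 p [0.5716 0.1658 0.2666] F [-0.52 -0.26 -0.31] w 0.0848 j7 -0.63
shift cm [-0.19  0.09  5.56] turn [-0.03 -0.31 -0.02]
axes x [ 1.    -0.     0.005] y [-0.    -1.    -0.001] z [ 0.005  0.001 -1.   ]
```

Call:
move_arm(series=[[8.5,[-0.1,0,1.5],[0,-0.3,0]],[8.5,[-0.1,0,1.5],[0,0,0]],[8.5,[0,0,0],[0,0,0]],[8.5,[0,0,0],[0,0,0]]])

```text
clock: 4.9
ee_pos: [0.569, 0.1658, 0.2335]
orientation: [-0.0, 1.0, 0.0, -0.001]
contact_force: [-0.2, -0.4, 1.0]
gripper_width: 0.0847
```

```bash
python3 - <<'E'
from h import *
goto([.57,.165,.211],0)
E
```

```text
t 4.9 p [0.569  0.1658 0.2335] F [-0.22 -0.44  0.97] w 0.0847 j7 -0.65
shift cm [0.11 0.08 2.25] turn [-0.01  0.12  0.01]
axes x [ 1.     0.    -0.002] y [ 0. -1. -0.] z [-0.002  0.    -1.   ]
```

Call:
move_arm(series=[[8.5,[0.1,0.05,1.1],[0,0,0]],[8.5,[0,0,0.9],[0,0,0]],[8.5,[0,0,0],[0,0,0]],[8.5,[0,0,0],[0,0,0]]])

```text
clock: 5.4
ee_pos: [0.5702, 0.1652, 0.2122]
orientation: [-0.0, 1.0, -0.0, -0.001]
contact_force: [0.5, -0.3, -0.5]
gripper_width: 0.0851
```

```bash
python3 - <<'E'
from h import *
goto([.57,.165,.211],0)
E
```

```text
t 5.4 p [0.5702 0.1652 0.2122] F [ 0.48 -0.33 -0.55] w 0.0851 j7 -0.66
shift cm [-0.02  0.02  0.12] turn [-0.02  0.1  -0.  ]
axes x [ 1.    -0.    -0.002] y [-0. -1. -0.] z [-0.002  0.    -1.   ]
```

Call:
move_arm(series=[[3.0,[0,0,0],[0,0,0]],[3.0,[0,0,0],[0,0,0]],[1.5,[0,0,0],[0,0,0]],[1.2,[0,0,0],[0,0,0]],[0.8,[0,0,0],[0,0,0]],[0.5,[0,0,0],[0,0,0]],[0.5,[0,0,0],[0,0,0]],[0.5,[0,0,0],[0,0,0]]])

```text
clock: 6.4
ee_pos: [0.5709, 0.1656, 0.2133]
orientation: [-0.0, 1.0, -0.0, 0.0]
contact_force: [-0.5, 0.5, -0.3]
gripper_width: 0.009
```

```bash
python3 - <<'E'
from h import *
goto([.57,.165,.217],0)
s=arm.sense();c=snap("wrist")
T=c2w(c,s)
cv2.imwrite("pics/w2.png",c["pixels"][:,:,::-1])
print(arm.sense()["contact_force"])
E
```

```text
t 6.4 p [0.5709 0.1656 0.2133] F [-0.53  0.46 -0.25] w 0.009 j7 -0.66
shift cm [-0.09  0.06 -0.37] turn [-0.05 -0.02 -0.01]
axes x [ 1. -0.  0.] y [-0.    -1.    -0.001] z [ 0.     0.001 -1.   ]
[-0.46769827 -0.14853322  0.59996004]
```

View pics/w2.png

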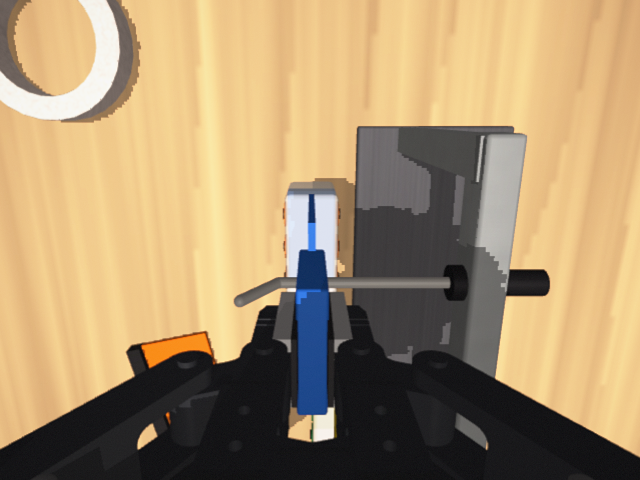

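The picture shows the grip held squarely between the fingers at (312,340). The bend is at (280,281) and the tip end at (240,301). I'll take the tip profile relative to the tool here.

```bash
python3 - <<'E'
from h import *
s=arm.sense();c=snap("wrist");T=c2w(c,s);print(s["ee_pos"])
uv=[(u,round(300-(u-241)*18/38)) for u in range(239,280,3)]+[(u,282) for u in (284,288,345,360,380,400,430)]
p=bydepth(c,uv,T)
for a,b in zip(uv,p): print(a,b.round(4), "bend est", round(b[0]+(b[2]-.17-.00436)/1.428,4) if a[0]<280 else "")
# plate top edge (blue, below grip): front case and plate x
hsv=cv2.cvtColor(c["pixels"],cv2.COLOR_RGB2HSV)
v,u=np.mgrid[0:480,0:640];q=bydepth(c,np.c_[u.ravel(),v.ravel()],T).reshape(480,640,3)
m=(hsv[...,0]>100)&(hsv[...,0]<130)&(hsv[...,1]>120)&(u>290)&(u<335)&(v>185)&(v<280);print("blue pts by z")
for lo in(.13,.15,.17,.185,.225):
  k=m&(q[...,2]>lo)&(q[...,2]<lo+.012)
  if k.sum(): print(lo,k.sum(),q[k].min(0).round(4),q[k].max(0).round(4))
w=(q[...,2]>.125)&(q[...,2]<.14)&(u>280)&(u<340)&(v>185)&(v<280)
print("case top",w.sum(),np.percentile(q[w],[3,50,97],axis=0).round(4))
E
```

```text
[0.57096473 0.16560891 0.2133287 ]
(239, 301) [0.5439 0.1654 0.1928] bend est 0.5568
(242, 300) [0.5449 0.1654 0.1918] bend est 0.5571
(245, 298) [0.546  0.1658 0.1908] bend est 0.5574
(248, 297) [0.5472 0.1663 0.191 ] bend est 0.5589
(251, 295) [0.548  0.1661 0.1884] bend est 0.5579
(254, 294) [0.5489 0.1655 0.186 ] bend est 0.5571
(257, 292) [0.55   0.1658 0.1846] bend est 0.5571
(260, 291) [0.5511 0.1657 0.1833] bend est 0.5574
(263, 290) [0.5522 0.1659 0.1826] bend est 0.558
(266, 288) [0.5533 0.1659 0.1805] bend est 0.5575
(269, 287) [0.5544 0.1658 0.1792] bend est 0.5578
(272, 285) [0.5555 0.166  0.1773] bend est 0.5576
(275, 284) [0.5566 0.1656 0.1753] bend est 0.5573
(278, 282) [0.5578 0.1658 0.1734] bend est 0.5571
(284, 282) [0.5604 0.1656 0.1728] bend est 
(288, 282) [0.5622 0.1657 0.1732] bend est 
(345, 282) [0.5873 0.1656 0.1728] bend est 
(360, 282) [0.594  0.1652 0.1718] bend est 
(380, 282) [0.6027 0.1657 0.173 ] bend est 
(400, 282) [0.6114 0.166  0.1736] bend est 
(430, 282) [0.6248 0.1655 0.1725] bend est 
blue pts by z
0.13 20 [0.5712 0.1974 0.1302] [0.5732 0.1977 0.1404]
0.15 23 [0.5713 0.1974 0.1501] [0.5732 0.1979 0.1615]
0.17 34 [0.5715 0.1973 0.1707] [0.5735 0.1979 0.182 ]
0.185 304 [0.5682 0.186  0.1851] [0.5769 0.1978 0.197 ]
case top 3256 [[0.5592 0.1551 0.1285]
 [0.5706 0.1802 0.1314]
 [0.5857 0.1974 0.1327]]
```

Held well: bend at x≈0.5574, plate at x≈0.572, case top at z 0.1314. First I'll lift to mid-hole.

Call:
move_arm(series=[[0.5,[0,0,-0.3],[0,0,0]],[0.5,[0,0,-0.25],[0,0,0]],[0.5,[0,0,0],[0,0,0]],[0.5,[0,0,0],[0,0,0]]])

```text
clock: 7.0
ee_pos: [0.5703, 0.1652, 0.2184]
orientation: [-0.0, 1.0, -0.0, -0.001]
contact_force: [0.2, 0.3, -1.0]
gripper_width: 0.0091
```

```bash
cat >> h.py <<'E'
def st(d,zr):
    goto([.5562-d/1000,.1656,.2189+zr/1000],0)
    s=arm.sense();p=s["ee_pos"];print("d",round((.5562-p[0])*1000,2),"zr",round((p[2]-.2189)*1000,2),"tau",np.round(s["wrist_torque"],2))
E
python3 - <<'E'
from h import *
st(-3,.5)
E
```

```text
t 7.0 p [0.5703 0.1652 0.2184] F [ 0.19  0.29 -0.96] w 0.0091 j7 -0.66
shift cm [-1.11 -0.04 -0.09] turn [-0.02  0.06 -0.01]
axes x [ 1.    -0.    -0.001] y [-0. -1. -0.] z [-0.001  0.    -1.   ]
d -14.14 zr -0.46 tau [-0.01 -0.03  0.02]
```

Call:
move_arm(series=[[0.5,[-0.35,0,-0.03],[0,0,0]],[0.5,[-0.35,0,-0.03],[0,0,0]],[0.5,[-0.35,0,-0.03],[0,0,0]],[0.5,[0,0,0],[0,0,0]],[0.5,[0,0,0],[0,0,0]]])

```text
clock: 7.62
ee_pos: [0.5586, 0.1652, 0.2192]
orientation: [0.0, 1.0, 0.0, -0.001]
contact_force: [0.0, -0.6, -0.1]
gripper_width: 0.0085
```

```bash
python3 - <<'E'
from h import *
st(0,2)
E
```

```text
t 7.62 p [0.5586 0.1652 0.2192] F [ 0.03 -0.57 -0.14] w 0.0085 j7 -0.66
shift cm [-0.24 -0.04 -0.17] turn [0.01 0.09 0.02]
axes x [ 1.     0.    -0.002] y [ 0. -1.  0.] z [-0.002 -0.    -1.   ]
d -2.39 zr 0.33 tau [-0.03 -0.04  0.02]
```

```bash
cat >> h.py <<'E'
def look():
    s=arm.sense();c=snap("wrist");T=c2w(c,s);tc=np.array(s["ee_pos"])
    v,u=np.mgrid[0:480,0:640];q=bydepth(c,np.c_[u.ravel(),v.ravel()],T).reshape(480,640,3)
    hsv=cv2.cvtColor(c["pixels"],cv2.COLOR_RGB2HSV)
    k=(abs(q[...,1]-.1657)<.0035)&(q[...,2]>.175)&(q[...,2]<.196)&(q[...,0]<.5575)&(q[...,0]>.54)&(hsv[...,1]<110)&(hsv[...,2]>50)
    e=q[k]
    if len(e):
        # ridge: highest z per x bin
        b=[(x,e[abs(e[:,0]-x)<.0006]) for x in np.arange(.543,.557,.001)]
        r=[(x,np.percentile(g[:,2],90)) for x,g in b if len(g)>2]
        print("ridge bend", [round(x+(z-.17-.00436)/1.428,4) for x,z in r])
    w=(q[...,2]>tc[2]-.092)&(q[...,2]<tc[2]-.07)&(abs(q[...,0]-tc[0])<.022)&(q[...,1]>.17)&(q[...,1]<.2)&(hsv[...,1]<60)
    print("case top z",np.median(q[w][:,2]).round(4),"exp",(tc[2]-.0819).round(4),"x mid",np.percentile(q[w][:,0],[3,97]).round(4),"tcp",tc.round(4))
    m=(hsv[...,0]>100)&(hsv[...,0]<130)&(hsv[...,1]>120)&(q[...,2]<tc[2]-.03)&(q[...,2]>tc[2]-.08)&(q[...,1]>.17)&(q[...,1]<.2)
    print("plate",m.sum(),np.percentile(q[m],[5,50,95],axis=0).round(4).tolist())
E
python3 - <<'E'
from h import *
look()
E
```

```text
ridge bend [np.float64(0.5562), np.float64(0.5572), np.float64(0.5578), np.float64(0.5584), np.float64(0.558), np.float64(0.5578), np.float64(0.5583), np.float64(0.5581), np.float64(0.5584), np.float64(0.5582), np.float64(0.5584)]
case top z 0.1373 exp 0.1373 x mid [0.5471 0.5723] tcp [0.5586 0.1652 0.2192]
plate 111 [[0.5588, 0.197, 0.1428], [0.5598, 0.1971, 0.1682], [0.5607, 0.1973, 0.1868]]
```

Call:
move_arm(series=[[0.5,[-0.2,0,-0.15],[0,0,0]],[0.5,[0,0,0],[0,0,0]],[0.5,[-0.15,0,-0.15],[0,0,0]],[0.5,[0,0,0],[0,0,0]]])

```text
clock: 8.18
ee_pos: [0.5551, 0.1653, 0.2225]
orientation: [-0.0, 1.0, 0.0, -0.001]
contact_force: [0.5, 0.1, -0.9]
gripper_width: 0.0087
```

```bash
python3 - <<'E'
from h import *
st(3,4.3)
E
```

```text
t 8.18 p [0.5551 0.1653 0.2225] F [ 0.48  0.08 -0.88] w 0.0087 j7 -0.66
shift cm [-0.19 -0.03 -0.07] turn [-0.01  0.09  0.01]
axes x [ 1.     0.    -0.002] y [ 0. -1. -0.] z [-0.002  0.    -1.   ]
d 1.11 zr 3.62 tau [-0.04  0.02 -0.03]
```

Call:
move_arm(series=[[0.5,[-0.19,0,-0.08],[0,0,0]],[0.5,[0,0,0],[0,0,0]],[0.5,[0,0,0],[0,0,0]]])

```text
clock: 8.55
ee_pos: [0.553, 0.1653, 0.2234]
orientation: [-0.0, 1.0, 0.0, -0.001]
contact_force: [-0.3, -0.6, -0.8]
gripper_width: 0.0092
```

```bash
python3 - <<'E'
from h import *
st(5,7.1); look()
E
```

```text
t 8.55 p [0.553  0.1653 0.2234] F [-0.28 -0.57 -0.79] w 0.0092 j7 -0.66
shift cm [-0.18 -0.03 -0.26] turn [-0.01  0.09  0.02]
axes x [ 1.     0.    -0.002] y [ 0. -1. -0.] z [-0.002  0.    -1.   ]
d 3.19 zr 4.48 tau [-0.05 -0.06 -0.03]
ridge bend [np.float64(0.5562), np.float64(0.5572), np.float64(0.5576), np.float64(0.5582), np.float64(0.5581), np.float64(0.5582)]
case top z 0.1414 exp 0.1415 x mid [0.5415 0.5668] tcp [0.553  0.1653 0.2234]
plate 108 [[0.5533, 0.197, 0.1466], [0.5543, 0.1973, 0.173], [0.5551, 0.1974, 0.1912]]
```

Call:
move_arm(series=[[0.5,[-0.09,0,-0.15],[0,0,0]],[0.5,[-0.09,0,-0.15],[0,0,0]],[0.5,[0,0,0],[0,0,0]],[0.5,[0,0,0],[0,0,0]]])

```text
clock: 9.1
ee_pos: [0.5511, 0.1654, 0.2266]
orientation: [-0.0, 1.0, 0.0, -0.001]
contact_force: [-0.3, -0.2, -1.1]
gripper_width: 0.009
```

```bash
python3 - <<'E'
from h import *
st(8,11.8)
E
```

```text
t 9.1 p [0.5511 0.1654 0.2266] F [-0.33 -0.17 -1.1 ] w 0.009 j7 -0.65
shift cm [-0.29 -0.02 -0.41] turn [-0.02  0.09  0.02]
axes x [ 1.     0.    -0.001] y [ 0. -1. -0.] z [-0.001  0.    -1.   ]
d 5.06 zr 7.74 tau [ 0.03  0.05 -0.  ]
```

Tracking well, with only the pack's weight felt. Carrying on along the slope.

Call:
move_arm(series=[[0.5,[-0.1,0,-0.14],[0,0,0]],[0.5,[-0.1,0,-0.14],[0,0,0]],[0.5,[-0.1,0,-0.14],[0,0,0]],[0.5,[0,0,0],[0,0,0]],[0.5,[0,0,0],[0,0,0]]])

```text
clock: 9.72
ee_pos: [0.5479, 0.1654, 0.2312]
orientation: [-0.0, 1.0, 0.0, -0.001]
contact_force: [1.0, 0.5, -0.9]
gripper_width: 0.0088
```

```bash
python3 - <<'E'
from h import *
st(11,16.1)
E
```

```text
t 9.72 p [0.5479 0.1654 0.2312] F [ 1.04  0.47 -0.91] w 0.0088 j7 -0.65
shift cm [-0.27 -0.02 -0.38] turn [-0.01  0.08  0.02]
axes x [ 1.     0.    -0.001] y [ 0. -1. -0.] z [-0.001  0.    -1.   ]
d 8.33 zr 12.27 tau [ 0.01 -0.02  0.09]
```

Call:
move_arm(series=[[0.5,[-0.1,0,-0.14],[0,0,0]],[0.5,[-0.1,0,-0.14],[0,0,0]],[0.5,[-0.1,0,-0.14],[0,0,0]],[0.5,[0,0,0],[0,0,0]],[0.5,[0,0,0],[0,0,0]]])

```text
clock: 10.35
ee_pos: [0.5447, 0.1654, 0.2357]
orientation: [-0.0, 1.0, 0.0, -0.001]
contact_force: [-0.6, -0.0, -0.4]
gripper_width: 0.0092
```

```bash
python3 - <<'E'
from h import *
st(14,20.4);look()
E
```

```text
t 10.35 p [0.5447 0.1654 0.2357] F [-0.63 -0.01 -0.4 ] w 0.0092 j7 -0.64
shift cm [-0.25 -0.02 -0.36] turn [-0.01  0.08  0.02]
axes x [ 1.     0.    -0.001] y [ 0. -1. -0.] z [-0.001  0.    -1.   ]
d 11.51 zr 16.8 tau [-0.01  0.03 -0.01]
ridge bend [np.float64(0.5571), np.float64(0.5581), np.float64(0.5584), np.float64(0.5587), np.float64(0.559)]
case top z 0.1538 exp 0.1538 x mid [0.5332 0.5584] tcp [0.5447 0.1654 0.2357]
plate 105 [[0.545, 0.1971, 0.1595], [0.5459, 0.1973, 0.1849], [0.5468, 0.1975, 0.2034]]
```

Call:
move_arm(series=[[0.5,[-0.1,0,-0.14],[0,0,0]],[0.5,[-0.1,0,-0.14],[0,0,0]],[0.5,[-0.1,0,-0.14],[0,0,0]],[0.5,[-0.1,0,-0.14],[0,0,0]],[0.5,[0,0,0],[0,0,0]],[0.5,[0,0,0],[0,0,0]]])

```text
clock: 11.15
ee_pos: [0.5404, 0.1654, 0.2418]
orientation: [-0.0, 1.0, 0.0, -0.001]
contact_force: [0.5, 0.1, -0.6]
gripper_width: 0.0087
```

```bash
python3 - <<'E'
from h import *
st(20,28)
E
```

```text
t 11.15 p [0.5404 0.1654 0.2418] F [ 0.5   0.09 -0.64] w 0.0087 j7 -0.64
shift cm [-0.42 -0.02 -0.51] turn [-0.01  0.07  0.02]
axes x [ 1.     0.    -0.001] y [ 0. -1. -0.] z [-0.001  0.    -1.   ]
d 15.81 zr 22.86 tau [ 0.09 -0.02  0.05]
```

Call:
move_arm(series=[[0.5,[-0.15,0,-0.18],[0,0,0]],[0.5,[-0.15,0,-0.18],[0,0,0]],[0.5,[-0.3,0,-0.2],[0,0,0]],[0.5,[-0.8,0,-0.2],[0,0,0]],[0.5,[-1.5,0,-0.2],[0,0,0]],[0.5,[-1.5,0,-0.2],[0,0,0]],[0.5,[0,0,0],[0,0,0]],[0.5,[0,0,0],[0,0,0]]])

```text
clock: 12.15
ee_pos: [0.4921, 0.1657, 0.2542]
orientation: [0.001, 1.0, 0.001, -0.001]
contact_force: [-0.0, -0.1, -0.7]
gripper_width: 0.0086
```

```bash
python3 - <<'E'
from h import *
st(50,28)
s=arm.sense();save(snap("side"),"off.png",(160,180,360,330),4)
E
```

```text
t 12.15 p [0.4921 0.1657 0.2542] F [-0.05 -0.13 -0.68] w 0.0086 j7 -0.61
shift cm [1.41 0.02 0.73] turn [0.09 0.09 0.09]
axes x [ 1.     0.002 -0.002] y [ 0.002 -1.     0.002] z [-0.002 -0.002 -1.   ]
d 64.06 zr 35.28 tau [0.01 0.01 0.04]
```

View pics/off.png

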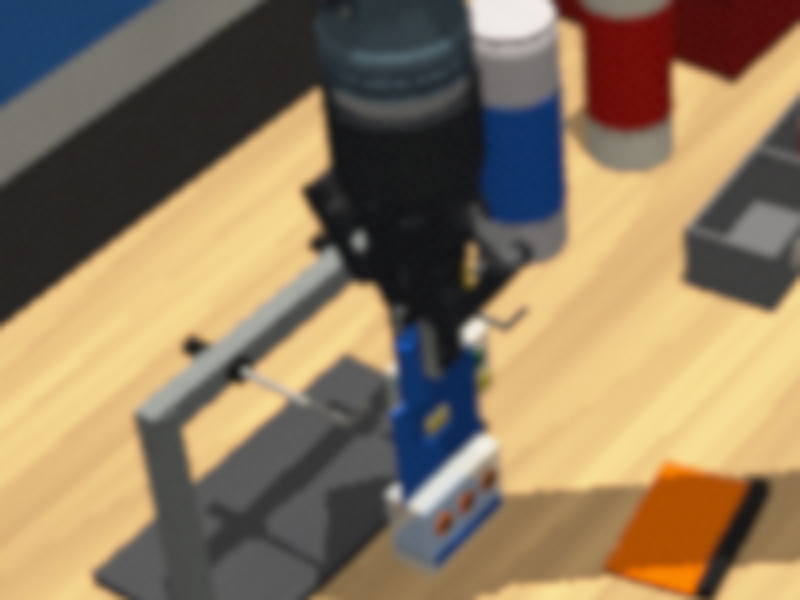

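The pack is off the peg, the yellow one still hangs and nothing else has moved. I'll carry it to above the tray, high and in front of the yellow pack.

Call:
move_arm(series=[[0.5,[-1.0,0,-2.5],[0,0,0]],[0.5,[-1.0,0,-2.5],[0,0,0]],[0.5,[0,0,-2.5],[0,0,0]],[0.5,[0,1.5,-1.5],[0,0,0]],[0.5,[0,3,0],[0,0,0]],[0.5,[0,4,0],[0,0,0]],[0.5,[0,4,0],[0,0,0]],[0.5,[0,4,0],[0,0,0]],[0.5,[0,4,0],[0,0,0]],[0.5,[0,4,0],[0,0,0]]])

```text
clock: 13.45
ee_pos: [0.4768, -0.0808, 0.3478]
orientation: [-0.002, 1.0, 0.007, 0.001]
contact_force: [0.7, 0.2, -0.9]
gripper_width: 0.0087
```

```bash
python3 - <<'E'
from h import *
goto([.5535,-.248,.33],np.radians(5.5))
E
```

```text
t 13.45 p [ 0.4768 -0.0808  0.3478] F [ 0.71  0.22 -0.85] w 0.0087 j7 0.1
shift cm [ 7.44 16.83  1.73] turn [-0.22 -0.18 -4.73]
axes x [1.    0.013 0.003] y [ 0.013 -1.    -0.004] z [ 0.003  0.004 -1.   ]
```

Call:
move_arm(series=[[0.5,[1.8,4,0],[0,0,-1.5]],[0.5,[1.8,4,0],[0,0,-1.5]],[0.5,[1.8,4,0.5],[0,0,-1.5]],[0.5,[1.8,4,0.5],[0,0,0]],[0.5,[0,0,0],[0,0,0]],[0.5,[0,0,0],[0,0,0]],[0.5,[0,0,0],[0,0,0]]])

```text
clock: 14.32
ee_pos: [0.5597, -0.248, 0.3348]
orientation: [-0.003, 0.999, 0.043, 0.001]
contact_force: [-0.1, -0.3, -1.1]
gripper_width: 0.0089
```

```bash
python3 - <<'E'
from h import *
goto([.5535,-.248,.22],np.radians(5.5))
s=arm.sense();c=snap("wrist");T=c2w(c,s);save(c,"w3.png")
v,u=np.mgrid[0:480,0:640];q=bydepth(c,np.c_[u.ravel(),v.ravel()],T).reshape(480,640,3)
hsv=cv2.cvtColor(c["pixels"],cv2.COLOR_RGB2HSV)
k=(abs(q[...,2]-.05)<.004)&(abs(q[...,0]-.555)<.07)&(q[...,1]<-.16)&(q[...,1]>-.45)&(hsv[...,1]<90)
e=q[k];print(k.sum(),np.median(e,0));r=cv2.minAreaRect((e[:,:2]*1000).astype(np.float32));print(r,cv2.boxPoints(r).round(1).tolist())
f=(abs(q[...,2]-.004)<.003)&(abs(q[...,0]-.555)<.06)&(q[...,1]<-.18)&(q[...,1]>-.32)&(hsv[...,1]<90)
e=q[f];r=cv2.minAreaRect((e[:,:2]*1000).astype(np.float32));print("floor",f.sum(),r,cv2.boxPoints(r).round(1).tolist())
E
```

```text
t 14.32 p [ 0.5597 -0.248   0.3348] F [-0.15 -0.29 -1.08] w 0.0089 j7 0.26
shift cm [-6.500e-01  1.000e-02  1.148e+01] turn [-0.29 -0.15 -0.6 ]
axes x [0.996 0.085 0.003] y [ 0.085 -0.996 -0.005] z [ 0.002  0.005 -1.   ]
1342 [ 0.53456558 -0.24268416  0.05021349]
((559.7197875976562, -284.75714111328125), (68.07942962646484, 165.284423828125), 5.876612663269043) [[517.4000244140625, -206.0], [534.2999877929688, -370.5], [602.0, -363.5], [585.0999755859375, -199.10000610351562]]
floor 2031 ((550.9376831054688, -252.8369140625), (69.33961486816406, 104.19271087646484), 5.7081780433654785) [[511.29998779296875, -204.39999389648438], [521.5999755859375, -308.1000061035156], [590.5999755859375, -301.20001220703125], [580.2999877929688, -197.60000610351562]]
```

View pics/w3.png

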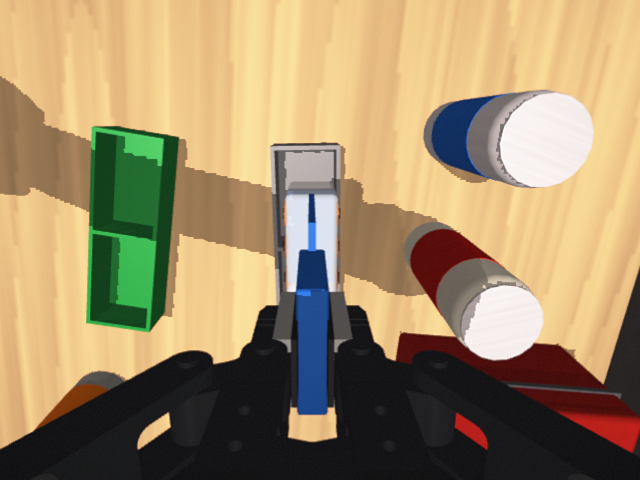

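The wrist picture shows the empty compartment below the pack (slot floor (305,170)), with the cans well to the right (510,140 and 505,320). Aligning, then lowering.

```bash
python3 - <<'E'
from h import *
s=arm.sense();c=snap("wrist");print(onplane(c,[(505,320),(545,140)],c2w(c,s),.19).round(3))
goto([.5555,-.2542,.2],np.radians(5.85))
E
```

```text
[[ 0.707 -0.305  0.19 ]
 [ 0.706 -0.178  0.19 ]]
t 14.43 p [ 0.5599 -0.2473  0.3352] F [-0.16  0.38 -1.23] w 0.009 j7 0.26
shift cm [-0.54  0.72 13.52] turn [-0.28 -0.18 -0.89]
axes x [0.996 0.086 0.003] y [ 0.086 -0.996 -0.005] z [ 0.003  0.005 -1.   ]
```

Call:
move_arm(series=[[0.5,[-0.4,0.6,2.5],[-0.3,-0.1,-0.8]],[0.5,[0,0,2.5],[0,0,0]],[0.5,[0,0,2.5],[0,0,0]],[0.5,[0,0,1.5],[0,0,0]],[0.5,[0,0,0],[0,0,0]],[0.5,[0,0,0],[0,0,0]]])

```text
clock: 15.18
ee_pos: [0.5587, -0.2494, 0.2483]
orientation: [0.003, 0.999, 0.054, 0.004]
contact_force: [-0.6, -0.2, -1.1]
gripper_width: 0.0092
```

```bash
python3 - <<'E'
from h import *
goto([.5555,-.2542,.15],np.radians(5.85))
E
```

```text
t 15.18 p [ 0.5587 -0.2494  0.2483] F [-0.59 -0.19 -1.1 ] w 0.0092 j7 0.24
shift cm [-0.44  0.37  9.83] turn [ 0.39 -0.45  0.34]
axes x [0.994 0.108 0.008] y [ 0.108 -0.994  0.007] z [ 0.009 -0.006 -1.   ]
```

Call:
move_arm(series=[[0.5,[-0.35,0.35,1.0],[0.4,-0.4,0.3]],[0.5,[0,0,1.0],[0,0,0]],[0.5,[0,0,1.0],[0,0,0]],[0.5,[0,0,0],[0,0,0]],[0.5,[0,0,0],[0,0,0]]])

```text
clock: 15.8
ee_pos: [0.5565, -0.2543, 0.2179]
orientation: [0.0, 0.999, 0.051, 0.001]
contact_force: [-0.5, 0.2, -0.6]
gripper_width: 0.0093
```

```bash
python3 - <<'E'
from h import *
goto([.5555,-.2542,.145],np.radians(5.85))
E
```

```text
t 15.8 p [ 0.5565 -0.2543  0.2179] F [-0.53  0.16 -0.64] w 0.0093 j7 0.23
shift cm [-0.12 -0.03  7.29] turn [ 0.05 -0.17 -0.02]
axes x [0.995 0.102 0.003] y [ 0.102 -0.995  0.001] z [ 0.003 -0.001 -1.   ]
```

Call:
move_arm(series=[[0.5,[-0.1,0,1.5],[0,-0.2,0]],[0.5,[0,0,1.5],[0,0,0]],[0.5,[0,0,1.5],[0,0,0]],[0.5,[0,0,1.0],[0,0,0]],[0.5,[0,0,0.7],[0,0,0]],[0.5,[0,0,0],[0,0,0]],[0.5,[0,0,0],[0,0,0]]])

```text
clock: 16.68
ee_pos: [0.5553, -0.2542, 0.1508]
orientation: [0.0, 0.999, 0.051, -0.001]
contact_force: [-0.2, -0.8, -0.5]
gripper_width: 0.009
```

```bash
python3 - <<'E'
from h import *
goto([.5555,-.2542,.1365],np.radians(5.85))
E
```

```text
t 16.68 p [ 0.5553 -0.2542  0.1508] F [-0.23 -0.82 -0.52] w 0.009 j7 0.19
shift cm [ 0.02 -0.    1.43] turn [ 0.01  0.09 -0.  ]
axes x [ 0.995  0.102 -0.002] y [ 0.102 -0.995  0.   ] z [-0.001 -0.    -1.   ]
```

Now small steps to contact (expected at TCP z≈0.136).

Call:
move_arm(series=[[0.5,[0,0,0.5],[0,0,0]],[0.5,[0,0,0.4],[0,0,0]],[0.5,[0,0,0.2],[0,0,0]],[0.5,[0,0,0.1],[0,0,0]],[0.5,[0,0,0],[0,0,0]],[0.5,[0,0,0],[0,0,0]]])

```text
clock: 17.42
ee_pos: [0.5562, -0.2546, 0.1394]
orientation: [0.001, 0.999, 0.051, 0.0]
contact_force: [0.4, -0.1, -0.3]
gripper_width: 0.0089
```

Call:
move_arm(series=[[0.5,[0,0,0.08],[0,0,0]],[0.5,[0,0,0],[0,0,0]]])

```text
clock: 17.68
ee_pos: [0.5563, -0.2547, 0.1388]
orientation: [0.001, 0.999, 0.051, 0.001]
contact_force: [0.5, 0.1, -0.9]
gripper_width: 0.009
```

Call:
move_arm(series=[[0.5,[0,0,0.1],[0,0,0]],[0.5,[0,0,0.06],[0,0,0]],[0.5,[0,0,0],[0,0,0]]])

```text
clock: 18.05
ee_pos: [0.5563, -0.2547, 0.1371]
orientation: [0.001, 0.999, 0.051, 0.001]
contact_force: [0.9, 0.2, -1.2]
gripper_width: 0.0092
```

Call:
move_arm(series=[[0.5,[0,0,0.06],[0,0,0]],[0.5,[0,0,0],[0,0,0]]])

```text
clock: 18.3
ee_pos: [0.5563, -0.2547, 0.1364]
orientation: [0.001, 0.999, 0.051, 0.0]
contact_force: [0.1, 0.2, -0.2]
gripper_width: 0.0085
```

Call:
move_arm(series=[[0.5,[0,0,0.05],[0,0,0]],[0.5,[0,0,0],[0,0,0]]])

```text
clock: 18.55
ee_pos: [0.5565, -0.2549, 0.1362]
orientation: [0.001, 0.999, 0.051, 0.001]
contact_force: [0.3, -0.2, -1.2]
gripper_width: 0.0089
```

Call:
move_arm(series=[[0.5,[0,0,0.05],[0,0,0]],[0.5,[0,0,0],[0,0,0]]])

```text
clock: 18.8
ee_pos: [0.5567, -0.2549, 0.1362]
orientation: [0.001, 0.999, 0.051, 0.001]
contact_force: [-0.7, -0.1, -1.0]
gripper_width: 0.009
```

Call:
move_arm(series=[[0.5,[0,0,0.05],[0,0,0]],[0.5,[0,0,0],[0,0,0]]])

```text
clock: 19.05
ee_pos: [0.5568, -0.255, 0.1361]
orientation: [0.001, 0.999, 0.051, 0.001]
contact_force: [-0.9, -0.3, 0.4]
gripper_width: 0.0089
```

z has stalled at 0.136 with the weight taken up, so the pack is on the floor. Releasing.

Call:
move_arm(series=[[1.2,[0,0,0],[0,0,0]],[1.6,[0,0,0],[0,0,0]],[2.5,[0,0,0],[0,0,0]],[3.5,[0,0,0],[0,0,0]],[3.5,[0,0,0],[0,0,0]],[3.5,[0,0,0],[0,0,0]]])

```text
clock: 19.8
ee_pos: [0.5572, -0.2549, 0.1358]
orientation: [0.001, 0.999, 0.051, 0.001]
contact_force: [-0.5, 0.1, 0.9]
gripper_width: 0.0347
```

Call:
move_arm(series=[[3.5,[0,0,-0.5],[0,0,0]],[3.5,[0,0,-1.5],[0,0,0]],[3.5,[0,0,-2.0],[0,0,0]],[3.5,[0,0,-3.0],[0,0,0]],[3.5,[0,0,-4.0],[0,0,0]],[3.5,[0,0,-4.0],[0,0,0]],[3.5,[-3,0,0],[0,0,0]],[3.5,[-4,0,0],[0,0,0]],[3.5,[0,0,0],[0,0,0]],[3.5,[0,0,0],[0,0,0]]])

```text
clock: 21.05
ee_pos: [0.4903, -0.2606, 0.305]
orientation: [0.006, 0.999, 0.053, 0.008]
contact_force: [-0.5, 0.8, 0.5]
gripper_width: 0.0352
```

```bash
python3 - <<'E'
from h import *
goto([.5,-.25,.3],0)
a=snap("scene");b=snap("side");s=arm.sense();w=snap("wrist")
f=lambda c,x,y,w,h:cv2.resize(c["pixels"][y:y+h,x:x+w,::-1],(400,300),interpolation=cv2.INTER_CUBIC)
cv2.imwrite("pics/end.png",np.vstack([np.hstack([f(a,200,120,280,210),f(a,220,245,120,90)]),np.hstack([f(b,180,140,280,210),f(w,0,0,640,480)])]))
T=c2w(w,s);v,u=np.mgrid[0:480,0:640];q=bydepth(w,np.c_[u.ravel(),v.ravel()],T).reshape(480,640,3)
hsv=cv2.cvtColor(w["pixels"],cv2.COLOR_RGB2HSV);m=(hsv[...,0]>100)&(hsv[...,0]<130)&(hsv[...,1]>120)&(q[...,2]>.145)&(q[...,2]<.17)&(abs(q[...,0]-.556)<.03)
print("grip top",m.sum(),np.median(q[m],0).round(4),"want 0.154")
E
```

```text
t 21.05 p [ 0.4903 -0.2606  0.305 ] F [-0.47  0.84  0.48] w 0.0352 j7 0.39
shift cm [ 1.07 -0.96  0.51] turn [ 0.7  -0.97  6.07]
axes x [0.994 0.106 0.016] y [ 0.106 -0.994  0.013] z [ 0.018 -0.011 -1.   ]
grip top 1014 [ 0.5573 -0.2548  0.154 ] want 0.154
```

View pics/end.png

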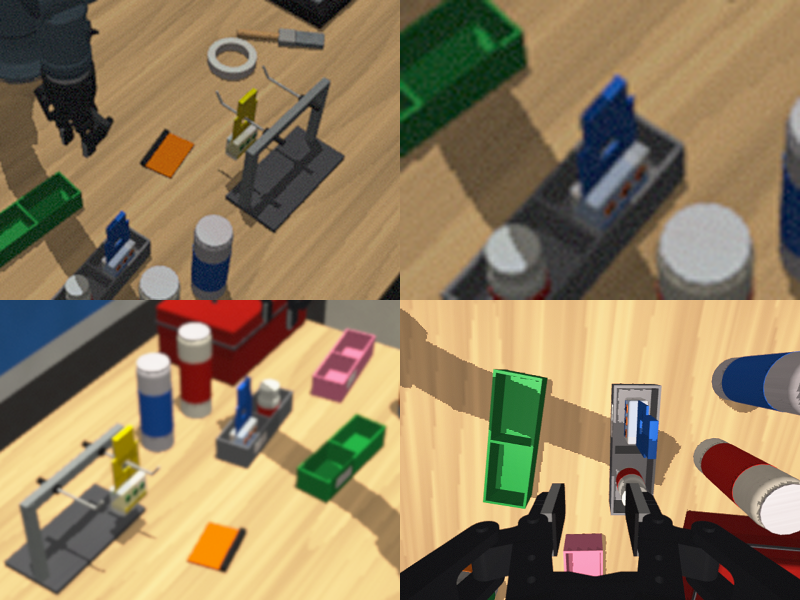

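The last picture shows the blue pack upright in the tray's +y compartment (top-right panel about (610,150)). Its grip top is at z 0.154, which is where it should be when standing on the floor. The yellow pack still hangs and the other things are in place.

```bash
python3 -c "
from bench import arm
arm.sign_off()"
```

```text
the job is handed in; nothing more can be done
```

The blue pack is off its peg and standing upright in the empty (+y) compartment of the grey tray, released. I handed the job in at about 21 s.

- **Taking it off:** I gripped the pack's grip, lifted it to mid-hole and slid it to the bend, which I measured at x≈0.557. Then I eased it along the upturned tip in 1–2 mm steps. At each check the force readings stayed within about 1.5 N, which is the pack's weight plus sensor noise.
- **Placing it:** I lowered it until z stalled at 0.136, against 0.136 expected, then let go and backed off.
- **Last checks:** The grip top sits at z 0.154, exactly right for standing on the floor, and within about 1 mm of the compartment's centre. In the final pictures the yellow pack still hangs and the jar, cans, tape, squeegee and brush look unmoved.
- **Disagreements:** The scene and side cameras put the tray's centre about 5 mm apart in y, so I used the close wrist view instead. The arm also drifted up to 10 mm while descending to the grip, which I corrected before grasping. No check failed.

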